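Hold a set-screw collar on the flat of a winder shaft

ROBOT

A 6-joint arm with a two-finger parallel gripper is mounted at the origin on the work surface. World frame = base frame: x ahead of the robot, y to its left, z up, the work surface at z = 0. Lengths are in mm, angles in degrees, forces in N, time in s.
With the tool pointing down it reaches from about 350 to 725 mm from the base axis. Payload 4.3 kg.
Tool frame: the origin (TCP) lies midway between the tips of the shut fingers; the grasp point (between the pads) lies 19 mm behind it; z points along the fingers, y is the line along which they close (so a half turn about z gives the same grasp; the last joint's range is limited). The gripper opens to 85 mm and grips with 20 to 120 N. Pads are 22 mm wide; open, the fingers measure 114 mm over their backs; the gripper's body (76 mm by 85 mm) begins 54 mm behind the grasp point. The pads swing forward as they close: fully open they stand 13 mm farther back than shut.
Start: joints at [-82.237, 21.618, 4.641, 73.018, 0, 83.68], TCP at [139.925, -557.753, 231.329] pointing down, gripper open.
Joint ranges: [-156.06, 156.06], [-48.1, 94.91], [-58.44, 69.94], [-101.28, 121.22], [-78.64, 73.56], [-180, 180]. Speed limits (degrees/s): [147.25, 147.25, 180, 180, 180, 180].

INTERFACE

Orientations are given as a 3x3 rotation matrix whose columns are the frame's x, y, z axes.
In Python, from rig import env, viewer gives the robot as it stands.
- The arm moves only by the tool drive_tool, never from a script. Its argument "deltas" is a list of rows, each a list of 4 numbers: the shift along the tool's x, y, z in mm, then the turn about the tool's z in degrees. A call has 1 to 20 rows; each row is the pose to reach, as a shift and turn from the pose commanded when the call began, along the tool's axes at that moment; what a row does not reach only later rows make up. A row lasts 1/8 s, in which the tool goes at most 62.5 mm and 10.7 degrees, less where a joint would pass 70% of its speed; a pose out of reach is approached as far as the arm can. A call with a gripper value outside its range is refused whole. "gripper" is the closure, from -1 (fully open) to 1 (shut), set as the call begins (left out, the last holds). The fingers move at their own pace and stop on an object; the grip force is fixed at half the most. Time passes only in rows, so rows that repeat a pose let the fingers close. It gives the time, the measured TCP pose, the force, the opening and the grip force at its end, in the units of the state.
- env.get_state(): the state, without advancing time (a new reading comes with each control period).
- viewer.get_image(name): name is "side" or "top" or "wrist"; returns a dict with "img" (400x640x3 uint8, red, green, blue), "range_z" (400x640 float32, mm along the optical axis (not along the pixel's ray), 0 where there is no reading), "K" (3x3 intrinsics, pixels), "rvec" (rotation vector, rad) and "tvec" (3), from world to camera coordinates, as OpenCV has them. Camera axes: x right, y down, z forward; pixel columns grow to the right and rows downward; lengths in mm; the calibration is good to about 2 mm. A picture is of the moment at which its call begins.
- env.job_done(): hands the job in; it is judged then, once.
The state is a dict: "time": time; "qpos": joint angles; "joint_velocities": joint speeds; "tau": joint torques, N m; "eef_pos": TCP position; "eef_rot": TCP orientation; "ft_force": force on the tool from outside, world axes, zero at the start; "ft_torque": the same for the moment, N m; "gripper_width": opening from 0.0 (shut) to 1.0 (fully open); "grip_force": force on a finger pad.
Only numpy, scipy, OpenCV 4.12 (cv2) and the standard library are available. Lean on these libraries where they do the work, as an engineer would, in place of code of your own. Each camera call takes 0.05 s, during which the arm holds its last target. There are 200 camera calls.

TASK

Get the spool winder ready for its set screw: lift the empty spool off the winder's shaft and leave it in the plywood tray, then take the bare shaft between the fingers and turn it until its flat squarely faces the driver guide. Then take the collar with the screw boss and slide it onto the shaft with its set screw on that flat, and so also facing the guide, and keep holding it there, level, with its top flush with the shaft's end: the program finishes while the gripper still holds the collar, which nothing else supports. Leave the plain spacer ring, the hammer and the plant pot alone.

Things in the scene. Friction and masses are not known exactly. Their poses are not given: they have to be found in the camera images.
- winder: Spool-winding head, fixed to the bench: a dark base plate 185 x 100 mm and 12 mm thick, on it a grey housing 105 x 90 mm whose top is 40 mm above the bench, with the upright steel shaft in its middle. Origin on the bench, on the shaft's axis. The driver guide stands at its -x end.
- guide (a point): Driver guide on the winder: a 34 mm wide aluminium post on the base plate with a level sleeve, 22 mm in diameter, through its top (94 mm above the bench). The point is the end of the sleeve nearest the shaft, on the sleeve's axis, 83 mm above the bench and 85 mm from the shaft's axis. The sleeve points at the shaft along the winder's x axis.
- shaft (a joint): Angle of the shaft in rad, growing anticlockwise seen from above. 0: the flat squarely faces the driver guide (the winder's -x). It starts well off, between 0.5 and 1.5. It turns stiffly (about 0.04 Nm), has no spring and stays where it is left.
- shaft_top (a point): Centre of the shaft's upper end, 96 mm above the bench; turns with the shaft, its -x axis points out of the flat. Steel D-shaft 22 mm in diameter with one flat along its length, 8 mm from the axis (19 mm thick across the flat, 22 mm elsewhere); top 2 mm bevelled. It stands 50 mm above its round shoulder (36 mm in diameter, top 46 mm above the bench).
- spool_mid (a point): Centre (half-way up) of the empty black plastic spool, which starts over the shaft and rests on its shoulder: an upright tube 38 mm outside, 27 mm inside, 56 mm tall overall, with a foot flange 62 mm across and 4 mm thick at the bottom. z is its axis. About 50 g.
- tray: Open plywood tray fixed to the bench, 150 x 150 mm outside, walls 5 mm thick and 30 mm high, floor 5 mm thick. Origin at the centre of its underside. To the left or right of the winder.
- collar_mid (a point): Centre (half-way up) of the steel set-screw collar, lying flat on the bench left or right of the winder: ring 44 mm outside, 25 mm bore, 26 mm tall, about 180 g, z its axis. A round boss 14 mm in diameter for the set screw stands out of its side at half height, along its -x, to 35 mm from the axis. Grip it across its y axis, clear of the boss.
- collar_screw (a point): Point on the axis of the collar's set screw, in the boss, 30 mm from the collar's axis along its -x, at half height. Inside, on the same side, the screw's end, 8 mm wide and high, juts into the bore to 9.5 mm from the axis: the collar passes down the shaft only with the screw over the flat (within about 0.25 rad); otherwise it stops about 9 mm down.
- spacer_mid (a point): Centre (half-way up) of a plain steel ring, 44 mm outside, 26 mm tall, like the collar but with no boss or screw, 105 to 125 mm from it, on the side away from the boss. To be left alone.
- hammer_mid (a point): Hammer lying on the bench beyond the winder, its handle roughly along world y; point on the handle. To be left alone.
- pot: Terracotta plant pot, 94 mm across, 80 mm tall, with green leaves up to 140 mm high; origin at the centre of its underside. To be left alone.
Mind the look-alikes: they are no part of the job. Leave any green or red look-alike of the part that bears collar_mid alone.

How it is judged (in metres and radians):
On the way, in this order (a step that is already met when the one before it is completed fails the run):
1. the spool is off the shaft, in the tray and let go (x of spool_mid in the frame of tray between -0.065 and 0.065 m and y of spool_mid in the frame of tray between -0.065 and 0.065 m and height (world z) of spool_mid below 0.045 m and contact force between the fingers and spool below 0.1 N and linear speed of spool below 0.02 m/s), for 0.2 s.
2. the fingers grip the bare shaft with its flat facing the driver guide (within 0.2 rad) (value of joint shaft between -0.2 and 0.2 rad and contact force between the fingers and winder above 2 N and horizontal distance between collar_mid and shaft_top above 0.06 m and velocity of joint shaft between -0.1 and 0.1 rad/s), for 0.2 s.
At the end, for the whole second after the job is handed in: Fingers hold the collar (over 3 N), still, tilt under 0.12 rad, centred on the shaft within 4 mm, top flush with its end within 5 mm, screw towards the guide within 9 mm at 30 mm radius, shaft flat facing the guide within 0.25 rad; the spool is in the tray (value of joint shaft between -0.25 and 0.25 rad and y of collar_screw in the frame of winder between -0.009 and 0.009 m and x of collar_screw in the frame of winder below -0.02 m and horizontal distance between collar_mid and shaft_top below 0.004 m and angle between collar_mid's own z axis and vertical below 0.12 rad and z of collar_mid in the frame of shaft_top between -0.018 and -0.008 m and contact force between the fingers and collar above 3 N and linear speed of each of collar, spool below 0.02 m/s and x of spool_mid in the frame of tray between -0.065 and 0.065 m and y of spool_mid in the frame of tray between -0.065 and 0.065 m and height (world z) of spool_mid below 0.045 m); the arm keeps its last pose, push and grip.
It fails at once if the spacer ring is moved more than 30 mm (distance of spacer_mid from where it was at the start of the episode above 0.03 m).
It fails at once if the hammer is moved more than 30 mm (distance of hammer_mid from where it was at the start of the episode above 0.03 m).
It fails at once if the plant pot is moved more than 30 mm (distance of pot from where it was at the start of the episode above 0.03 m).
It also fails if it takes over 64 s, if anything falls off the work surface, if the arm or the gripper's body presses on something with over 40 N, if the wrist force passes 120 N, or if a joint passes its speed limit or range.

## Working session

There is one attempt and no reset: what is moved stays moved. The work goes in short steps, Python scripts to look and compute and a tool call to move; the robot and the scene stay as the last step left them, time stands still between calls to the robot, and variables do not carry over. Pictures are saved under pics/ and viewed, at most 10 in all, crops included, and the job is handed in when it is done.

Besides the shell and the picture viewer there is one more tool, called after "Request:" as name([rows], argument=value, ...), one row to a line, values as JSON. drive_tool: Moves the arm, as the interface text tells. Its arguments: {"type":"object","properties":{"deltas":{"type":"array","items":{"type":"array","items":{"type":"number"}}},"gripper":{"type":"number"}},"required":["deltas"]}

```bash
mkdir -p pics; cat > h.py <<'E'
import numpy as np, cv2
from rig import env, viewer
def grab(n):
    d=viewer.get_image(n); return d
def cloud(d):
    z=d["range_z"].astype(float); K=d["K"]; v,u=np.mgrid[:z.shape[0],:z.shape[1]]
    P=np.stack([(u-K[0,2])*z/K[0,0],(v-K[1,2])*z/K[1,1],z],-1)
    R,_=cv2.Rodrigues(np.array(d["rvec"],float))
    W=(P-np.array(d["tvec"]).ravel())@R
    W[z==0]=np.nan
    return W
def save(n,img): cv2.imwrite("pics/"+n+".png",img[...,::-1])
E
python3 - <<'E'
from h import *
for n in ("top","side"):
    d=grab(n); save(n+"0",d["img"]); np.savez("/tmp/"+n,W=cloud(d),img=d["img"])
    R,_=cv2.Rodrigues(np.array(d["rvec"],float)); print(n,-R.T@np.array(d["tvec"]).ravel(),R.round(2).tolist())
s=env.get_state(); print(s)
E
```

```text
top [ 306.0679262    24.58857815 1358.57691287] [[0.02, -1.0, 0.01], [-0.98, -0.02, -0.19], [0.19, -0.01, -0.98]]
side [ 378.0348802  -561.10179903  664.48809328] [[0.95, -0.3, 0.01], [-0.2, -0.65, -0.73], [0.23, 0.69, -0.68]]
{'time': 0.1, 'qpos': array([-8.22361210e+01,  2.16585411e+01,  4.57046756e+00,  7.30190853e+01,
       -5.42056120e-04,  8.36806216e+01]), 'joint_velocities': array([-0.05171323, -0.08451118,  0.20410675,  0.10361849,  0.02982704,
        0.06566842]), 'tau': array([ 3.84753475e-04, -4.64696252e+01,  2.70580870e+01,  1.20056444e-02,
       -1.44249648e-04, -5.39062640e-06]), 'eef_pos': array([ 139.84108174, -557.12190801,  230.44523578]), 'eef_rot': array([[ 9.69943185e-01,  2.43331356e-01, -2.62031063e-04],
       [ 2.43331418e-01, -9.69941437e-01,  1.85185180e-03],
       [ 1.96458823e-04, -1.85995142e-03, -9.99998251e-01]]), 'ft_force': array([-0.29355691,  0.2453265 , -0.09100792]), 'ft_torque': array([ 0.03365293, -0.03275715,  0.02666626]), 'grip_force': 0.0, 'gripper_width': 1.0009893870871607}
```

View pics/top0.png

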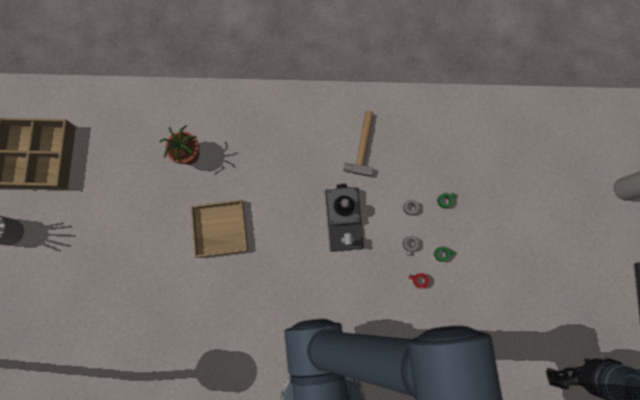

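View pics/side0.png

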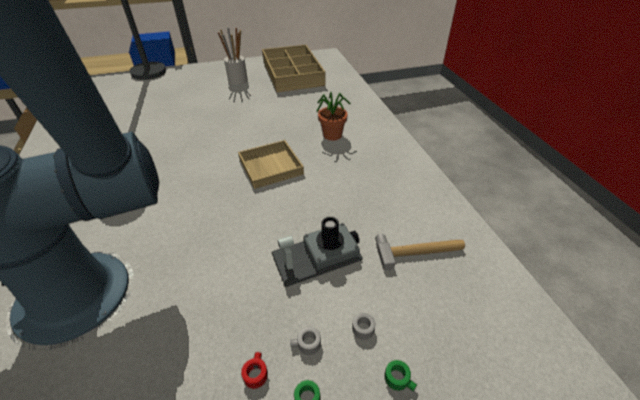

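The top view shows the winder (345,205 spool; guide 347,240), tray (220,229), hammer (362,145) and pot (182,148). Candidates for the collar are the grey ring with a boss (411,244), the plain grey ring (411,207), green rings (446,200) and (443,254), and a red one (421,281). The grey one with the boss at (411,244) fits. The plain ring is the spacer, and the coloured ones are look-alikes. I'll measure them and check with a crop.

```bash
cat > m.py <<'E'
from h import *
D={n:np.load(f"/tmp/{n}.npz") for n in ("top","side")}
def reg(n,u0,u1,v0,v1,zl,zh):
    W=D[n]["W"][v0:v1,u0:u1].reshape(-1,3); W=W[(W[:,2]>zl)&(W[:,2]<zh)]
    return W
def rp(t,W):
    r=cv2.minAreaRect(W[:,:2].astype(np.float32)); print(t,len(W),"mean",W.mean(0).round(1),"rect",np.round(r[0],1),np.round(r[1],1),round(r[2],1))
rp("tray",reg("top",185,255,195,262,12,45))
rp("housing",reg("top",318,380,175,256,34,46))
rp("winder all",reg("top",318,380,180,256,7,200))
rp("spool",reg("top",318,380,175,225,95,110))
rp("guide",reg("top",318,380,220,256,80,100))
rp("collar",reg("top",398,425,230,260,15,40))
rp("collar top",reg("top",398,425,230,260,22,30))
rp("boss",reg("top",398,425,249,260,10,30))
rp("spacer",reg("top",398,425,198,218,15,40))
for t,b in dict(collar=(285,325,322,360),spacer=(345,382,308,345)).items(): rp("side "+t,reg("side",*b,21,30)); 
rp("side spool",reg("side",310,350,205,260,92,110))
rp("side guide",reg("side",265,305,225,285,85,100))
rp("side housing",reg("side",290,370,215,280,35,44))
i=D["side"]["img"][290:400,230:430]; save("crop",cv2.resize(i,None,fx=4,fy=4,interpolation=cv2.INTER_CUBIC))
E
python3 m.py
```

```text
tray 570 mean [473.1 314.1  26.6] rect [471.4 310.8] [150.9 151. ] 8.7
housing 759 mean [544.6 -47.5  40.5] rect [521.7 -50.8] [174.3  90. ] 6.5
winder all 2170 mean [506.1 -50.9  36.4] rect [516.  -68.3] [220.6 177.2] 1.3
spool 111 mean [541.  -48.4 100.8] rect [541.2 -48.8] [34.2 36.5] 6.7
guide 88 mean [441.5 -59.1  91.8] rect [442.1 -59.2] [30.9 19.6] 1.3
collar 159 mean [ 436.2 -244.3   25. ] rect [ 436.6 -241.8] [42.2 51.4] 45.9
collar top 110 mean [ 438.6 -245.    25.8] rect [ 437.2 -246.9] [48.6 42.2] 26.3
boss 40 mean [ 415.9 -241.6   20.9] rect [ 414.4 -243.3] [17.5 24.8] 0.1
spacer 128 mean [ 546.1 -247.5   25.6] rect [ 546.9 -246.9] [41.  42.6] 45.4
side collar 320 mean [ 438.2 -249.5   25.5] rect [ 437.5 -247.9] [42.3 45.8] 43.4
side spacer 291 mean [ 545.1 -252.    25.4] rect [ 545.6 -250.9] [43.2 42.2] 57.2
side spool 222 mean [539.6 -53.2  98.6] rect [539.7 -52.7] [37.3 36.1] 88.9
side guide 123 mean [440.5 -65.7  91.3] rect [440.8 -63.4] [30.9 20. ] 0.4
side housing 956 mean [541.5 -62.7  39.5] rect [524.4 -54.5] [166.9  90.6] 7.0
```

View pics/crop.png

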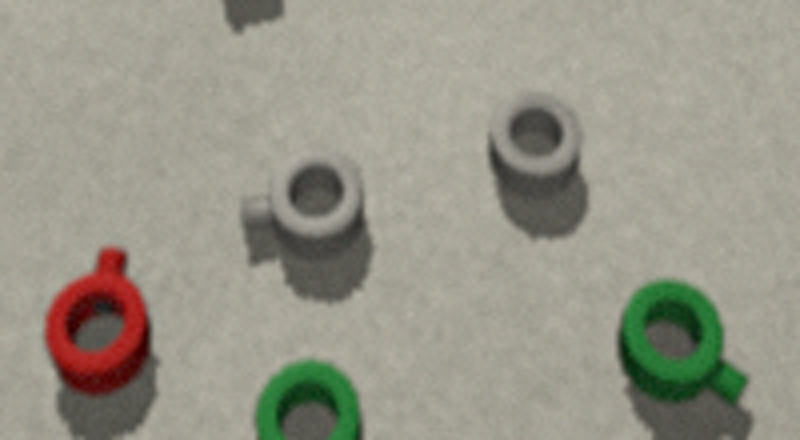

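The crop confirms it: the grey ring (315,197) has the boss at left (258,212), the plain spacer is at (535,135), and the others are red or green. I'll move above the collar first for a wrist look on the way.

Request:
drive_tool([
  [50,-32,0,2],
  [110,-70,0,4],
  [170,-108,0,6],
  [230,-145,0,7.5],
  [290,-182,0,7.5],
  [340,-213,0,7.5],
  [364,-228,0,7.5],
  [364,-228,0,7.5],
  [364,-228,0,7.5],
  [364,-228,0,7.5],
  [364,-228,0,7.5],
], gripper=-1)

```text
time: 1.48
eef_pos: [436.7, -249.1, 231.3]
eef_rot: [[0.994, 0.112, -0.0], [0.112, -0.994, -0.0], [-0.0, 0.0, -1.0]]
ft_force: [-0.5, -0.2, -0.3]
gripper_width: 1.002
grip_force: 0.0
```

```bash
cat >> h.py <<'E'
def to(x,y,z,yaw=None):
    s=env.get_state(); R=s["eef_rot"]; d=R.T@(np.array([x,y,z])-s["eef_pos"]); y0=np.degrees(np.arctan2(R[1,0],R[0,0]))
    print("t",round(s["time"],2),"pos",s["eef_pos"].round(1),"yaw",round(y0,2),"| shift",d.round(1),"turn",None if yaw is None else round(y0-yaw,2))
E
python3 - <<'E'
from h import *
d=grab("wrist"); save("w1",d["img"]); np.savez("/tmp/w1",W=cloud(d),img=d["img"])
W=cloud(d); print(np.nanmin(W.reshape(-1,3),0),np.nanmax(W.reshape(-1,3),0))
to(540.5,-50.5,230,6.5)
E
```

```text
[  21.8529164  -777.63623161   -2.57326762] [645.74185611 202.11902111 320.03781588]
t 1.52 pos [ 436.8 -248.9  231.3] yaw 6.46 | shift [ 125.4 -185.5    1.3] turn -0.04
```

View pics/w1.png

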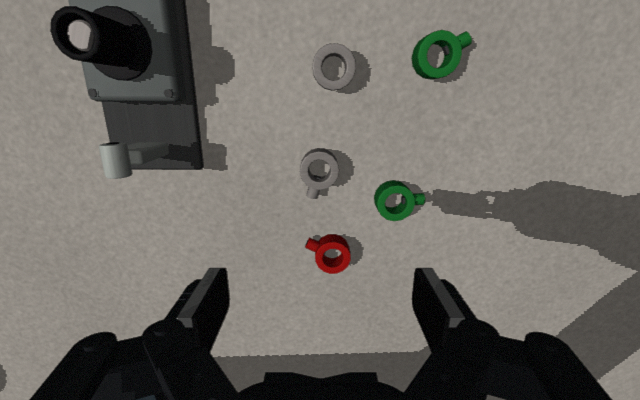

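The wrist view shows the collar at (319,168) with its boss at (314,190), the spacer at (333,66), the spool top at (75,33) and the guide sleeve at (116,160). Next I'll measure the collar pose and refine the spool and guide.

```bash
cat > m2.py <<'E'
from h import *
import sys
from scipy.optimize import least_squares
def circ(P,r):  # outer circle of ring: hull fit
    H=cv2.convexHull(P[:,:2].astype(np.float32))[:,0]
    f=least_squares(lambda p:np.hypot(H[:,0]-p[0],H[:,1]-p[1])-p[2],[*P[:,:2].mean(0),r],loss="soft_l1"); return f.x
def pts(W,b,zl,zh):
    P=W[b[2]:b[3],b[0]:b[1]].reshape(-1,3); return P[(P[:,2]>zl)&(P[:,2]<zh)]
if __name__=="__main__":
    W=np.load("/tmp/w1.npz")["W"]
    P=pts(W,(290,350,140,205),24,30); P=P; print("collar top",len(P),P.mean(0),circ(P,22))
    B=pts(W,(290,350,140,205),6,30); c=circ(P,22)[:2]
    r=np.hypot(*(B[:,:2]-c).T); Q=B[(r>25)&(r<36)]; d=Q[:,:2].mean(0)-c; print("boss",len(Q),Q.mean(0),np.degrees(np.arctan2(-d[1],-d[0])))
    P=pts(W,(40,110,0,70),98,110); print("spool top",len(P),circ(P,19),P[:,2].mean())
    P=pts(W,(80,200,0,105),36,44); print("housing",cv2.minAreaRect(P[:,:2].astype(np.float32)))
    P=pts(W,(85,210,90,180),8,16); print("base",len(P),cv2.minAreaRect(P[:,:2].astype(np.float32)))
    P=pts(W,(90,145,130,185),84,97); print("guide",len(P),P.mean(0),cv2.minAreaRect(P[:,:2].astype(np.float32)))
E
python3 m2.py
```

```text
collar top 802 [ 441.6408131  -246.65964588   26.49254686] [ 441.01682448 -246.65100933   21.43452007]
boss 99 [ 411.52689652 -242.06529006   18.99929379] -8.838773930387237
spool top 1364 [542.27574636 -50.93989403  18.84559335] 101.7991100433846
housing ((536.5706787109375, -51.84459686279297), (87.64996337890625, 89.80218505859375), 6.469209671020508)
base 5057 ((460.7812194824219, -59.47727966308594), (85.82353973388672, 100.45872497558594), 6.611127853393555)
guide 905 [444.44206903 -64.19658949  91.56578178] ((443.6758728027344, -61.71400451660156), (30.82667350769043, 20.918651580810547), 6.27960205078125)
```

Request:
drive_tool([
  [40,-58,0,0],
  [80,-115,0,0],
  [112,-165,-20,0],
  [125,-185,-40,0],
  [125,-185,-40,0],
  [125,-185,-40,0],
  [125,-185,-40,0],
])

```text
time: 2.4
eef_pos: [539.5, -51.2, 270.5]
eef_rot: [[0.994, 0.113, -0.002], [0.113, -0.994, 0.0], [-0.002, -0.0, -1.0]]
ft_force: [-0.1, -1.0, 1.1]
gripper_width: 1.004
grip_force: 0.0
```

Request:
drive_tool([
  [2,0,50,0],
  [2,0,105,0],
  [2,0,155,0],
  [2,0,190,0],
  [2,0,198,0],
  [2,0,198,0],
  [2,0,198,0],
])

```text
time: 3.28
eef_pos: [543.9, -50.3, 75.1]
eef_rot: [[0.993, 0.114, 0.003], [0.114, -0.993, -0.001], [0.003, 0.001, -1.0]]
ft_force: [0.6, 0.8, 0.7]
gripper_width: 1.002
grip_force: 0.0
```

Request:
drive_tool([
  [0,0,0,0],
  [0,0,0,0],
  [0,0,0,0],
  [0,0,0,0],
  [0,0,0,0],
  [0,0,0,0],
  [0,0,0,0],
  [0,0,0,0],
], gripper=1)

```text
time: 4.28
eef_pos: [542.9, -49.7, 74.1]
eef_rot: [[0.993, 0.115, 0.001], [0.115, -0.993, -0.0], [0.001, 0.0, -1.0]]
ft_force: [-1.2, 0.3, 5.5]
gripper_width: 0.43
grip_force: 59.6
```

Request:
drive_tool([
  [0,0,-10,0],
  [0,0,-35,0],
  [0,0,-75,0],
  [0,0,-105,0],
  [-3,-30,-110,0],
  [-7,-80,-110,0],
  [-11,-135,-110,0],
  [-15,-190,-110,0],
  [-20,-245,-110,0],
  [-25,-300,-110,0],
  [-28,-345,-110,0],
  [-29,-366,-100,0],
  [-29,-366,-70,0],
  [-29,-366,-30,0],
  [-29,-366,10,0],
  [-29,-366,30,0],
  [-29,-366,38,0],
  [-29,-366,38,0],
  [-29,-366,38,0],
])

```text
time: 6.65
eef_pos: [497.7, 183.1, 41.8]
eef_rot: [[0.979, 0.203, -0.013], [0.203, -0.978, 0.048], [-0.003, -0.05, -0.999]]
ft_force: [0.1, -0.5, -0.5]
gripper_width: 0.424
grip_force: 63.0
```

```bash
python3 - <<'E'
from h import *
d=grab("side"); save("s1",d["img"][100:330,200:420].repeat(2,0).repeat(2,1))
to(471.5,311,35)
E
```

```text
t 6.7 pos [497.5 183.3  41.4] yaw 11.73 | shift [   0.6 -129.8   13. ] turn None
```

View pics/s1.png

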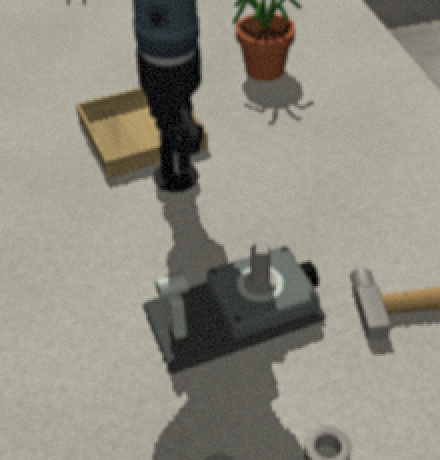

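```bash
python3 - <<'E'
from h import *
s=env.get_state(); print(s["qpos"].round(1),s["joint_velocities"].round(2),s["ft_force"].round(1),s["tau"].round(1))
to(497,183,160,6.5)
E
```

```text
[ 11.7  24.4 -21.3  44.5   2.9 179.9] [ 0.22 -0.75  0.55  1.59 -0.15 -0.01] [-0.8 -0.1 -1.5] [ -0.2 -46.   23.2   0.1   0.2   0. ]
t 6.7 pos [497.5 183.3  41.4] yaw 11.73 | shift [  -0.9   -5.8 -118.4] turn 5.23
```

Request:
drive_tool([
  [0,0,-20,0],
  [0,0,-50,0],
  [0,0,-80,0],
  [0,0,-80,0],
])

```text
time: 7.2
eef_pos: [501.5, 180.0, 125.4]
eef_rot: [[0.979, 0.203, -0.005], [0.203, -0.978, 0.05], [0.005, -0.05, -0.999]]
ft_force: [0.3, 0.6, -0.4]
gripper_width: 0.429
grip_force: 63.0
```

Request:
drive_tool([
  [0,0,-10,-10],
  [0,0,-10,-20],
  [0,0,-10,-30],
  [0,0,-10,-40],
  [0,0,-10,-50],
  [0,0,-10,-60],
  [0,0,-10,-70],
  [0,0,-10,-80],
  [0,0,-10,-87],
  [0,0,-10,-87],
  [0,0,-10,-87],
])

```text
time: 8.57
eef_pos: [498.4, 179.0, 131.7]
eef_rot: [[-0.15, 0.989, -0.013], [0.987, 0.15, 0.048], [0.05, -0.006, -0.999]]
ft_force: [0.3, -0.3, 0.1]
gripper_width: 0.43
grip_force: 63.0
```

```bash
python3 - <<'E'
from h import *
s=env.get_state(); print(s["qpos"].round(1),s["eef_rot"].round(3).tolist())
to(471.5,311,120,98.7)
E
```

```text
[ 11.2  19.3 -14.   56.9   2.9  92.6] [[-0.15, 0.989, -0.013], [0.987, 0.15, 0.048], [0.05, -0.006, -0.999]]
t 8.57 pos [498.4 179.  131.7] yaw 98.63 | shift [133.8  -6.7  18.4] turn -0.07
```

Request:
drive_tool([
  [25,-1,0,0],
  [65,-3,5,0],
  [105,-5,10,0],
  [130,-7,18,0],
  [134,-7,18,0],
  [134,-7,18,0],
  [133,-7,45,0],
  [131,-7,75,0],
  [130,-6,95,0],
  [130,-6,102,0],
  [130,-6,102,0],
  [130,-6,102,0],
])

```text
time: 10.07
eef_pos: [472.8, 311.6, 38.0]
eef_rot: [[-0.151, 0.988, -0.011], [0.987, 0.152, 0.049], [0.05, -0.003, -0.999]]
ft_force: [1.2, 0.8, -1.5]
gripper_width: 0.427
grip_force: 63.0
```

Request:
drive_tool([
  [0,0,3,0],
  [0,0,3,0],
])

```text
time: 10.32
eef_pos: [472.6, 312.1, 34.6]
eef_rot: [[-0.152, 0.988, -0.011], [0.987, 0.152, 0.049], [0.05, -0.003, -0.999]]
ft_force: [0.5, 1.0, 1.0]
gripper_width: 0.428
grip_force: 63.1
```

Request:
drive_tool([
  [0,0,0,0],
  [0,0,0,0],
  [0,0,0,0],
  [0,0,0,0],
  [0,0,0,0],
  [3,0,-30,0],
  [5,0,-80,0],
  [5,0,-120,0],
  [5,0,-120,0],
], gripper=-1)

```text
time: 11.45
eef_pos: [475.2, 311.9, 157.9]
eef_rot: [[-0.152, 0.988, -0.005], [0.987, 0.152, 0.052], [0.052, 0.003, -0.999]]
ft_force: [0.0, 0.1, -0.4]
gripper_width: 1.001
grip_force: 0.0
```

```bash
python3 - <<'E'
from h import *
d=grab("top"); W=cloud(d)
P=W[190:265,180:260].reshape(-1,3); P=P[(P[:,2]>50)&(P[:,2]<75)]; print(len(P),P.mean(0))
d=grab("side"); save("s2",d["img"][60:300,200:440].repeat(2,0).repeat(2,1)); 
s=env.get_state(); print(s["qpos"].round(1)); to(540,-50.5,170)
E
```

```text
79 [471.06741669 310.68414308  60.52967395]
[ 25.3  21.7  -6.9  60.8   2.8 106.6]
t 11.55 pos [472.6 310.8 153.9] yaw 98.73 | shift [-366.1   11.6  -34.5] turn None
```

View pics/s2.png

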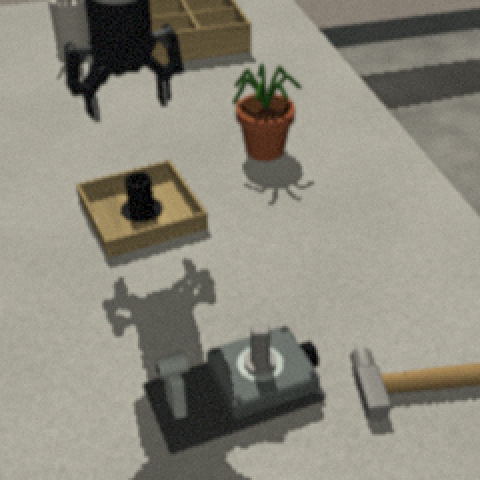

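The spool stands upright in the tray at crop (140,195), and the shaft is bare at (260,350). The wrist stop left the tool tilted 2.9°. I'll use the opposite wrist stop to take that out, at a safe height.

Request:
drive_tool([
  [-20,0,-10,-10],
  [-50,0,-25,-20],
  [-85,0,-40,-30],
  [-120,0,-55,-40],
  [-155,0,-65,-50],
  [-190,0,-75,-60],
  [-225,0,-82,-70],
  [-260,0,-82,-80],
  [-290,0,-82,-90],
  [-311,0,-82,-100],
  [-311,0,-82,-110],
  [-311,0,-82,-120],
  [-311,0,-82,-130],
  [-311,0,-82,-140],
  [-311,0,-82,-150],
  [-311,0,-82,-160],
  [-311,0,-82,-170],
  [-311,0,-82,-180],
  [-311,0,-82,-190],
  [-311,0,-82,-200],
])

```text
time: 14.05
eef_pos: [519.4, -0.0, 218.1]
eef_rot: [[0.485, -0.874, -0.016], [-0.873, -0.486, 0.049], [-0.051, -0.009, -0.999]]
ft_force: [-0.0, -0.4, 0.5]
gripper_width: 0.998
grip_force: 0.0
```

```bash
python3 - <<'E'
from h import *
s=env.get_state(); print(s["qpos"].round(1),s["eef_rot"].round(3).tolist()); to(520,0,220)
d=grab("wrist"); save("w2",d["img"]); np.savez("/tmp/w2",W=cloud(d),img=d["img"])
E
```

```text
[  -8.6   16.4   -4.8   70.1    2.6 -127.7] [[0.485, -0.874, -0.016], [-0.873, -0.486, 0.049], [-0.051, -0.009, -0.999]]
t 14.05 pos [519.4  -0.  218.1] yaw -60.92 | shift [ 0.2 -0.6 -1.9] turn None
```

Request:
drive_tool([
  [0,0,0,-10],
  [0,0,0,-20],
  [0,0,0,-30],
  [0,0,0,-40],
  [0,0,0,-50],
  [0,0,0,-57],
  [0,0,0,-57],
  [0,0,0,-57],
])

```text
time: 15.1
eef_pos: [522.2, 19.4, 219.4]
eef_rot: [[0.994, -0.105, -0.015], [-0.105, -0.994, 0.032], [-0.018, -0.03, -0.999]]
ft_force: [-0.3, -0.1, -0.1]
gripper_width: 0.995
grip_force: 0.0
```

```bash
python3 - <<'E'
from h import *
s=env.get_state(); print(s["qpos"].round(2),s["eef_rot"].round(3).tolist()); to(520,0,220)
E
```

```text
[  -5.88   16.49   -4.46   70.09    1.74 -179.87] [[0.994, -0.105, -0.015], [-0.105, -0.994, 0.032], [-0.018, -0.03, -0.999]]
t 15.1 pos [522.2  19.4 219.4] yaw -6.01 | shift [-0.1 19.5 -1.2] turn None
```

Request:
drive_tool([
  [0,0,0,-9],
  [0,0,0,-9],
  [0,0,0,-9],
  [0,0,0,-9],
])

```text
time: 15.6
eef_pos: [523.0, 59.1, 220.2]
eef_rot: [[1.0, -0.008, -0.012], [-0.008, -1.0, -0.001], [-0.012, 0.001, -1.0]]
ft_force: [0.8, 0.0, 0.2]
gripper_width: 0.999
grip_force: 0.0
```

```bash
python3 - <<'E'
from h import *
s=env.get_state(); print(s["qpos"].round(2),s["eef_rot"].round(3).tolist()); to(520,0,220)
E
```

```text
[-4.1000e-01  1.6760e+01 -3.9300e+00  7.0020e+01 -8.0000e-02 -1.7993e+02] [[1.0, -0.008, -0.012], [-0.008, -1.0, -0.001], [-0.012, 0.001, -1.0]]
t 15.6 pos [523.   59.1 220.2] yaw -0.49 | shift [-2.5 59.1  0.3] turn None
```

```bash
python3 - <<'E'
from h import *
D=np.load("/tmp/w2.npz"); W=D["W"]
m=(np.hypot(W[...,0]-541,W[...,1]+51)<20)&(W[...,2]>60)&(W[...,2]<100)
v,u=np.where(m); print(len(v),(u.min(),u.max(),v.min(),v.max()) if len(v) else "")
T=W[(m)&(W[...,2]>93.5)]; print(len(T),T.mean(0),T[:,2].min(),T[:,2].max())
H=cv2.convexHull(T[:,:2].astype(np.float32))[:,0]; 
for a in range(0,360,15):
    n=np.array([np.cos(np.radians(a)),np.sin(np.radians(a))]); print(a,((T[:,:2]-[541,-51])@n).max().round(1),end="; ")
c=D["img"][max(0,v.min()-30):v.max()+30,max(0,u.min()-30):u.max()+30]; save("w2c",cv2.resize(c,None,fx=5,fy=5)[:600,:800])
E
```

```text
647 (np.int64(315), np.int64(341), np.int64(106), np.int64(137))
564 [542.76576378 -49.52909442  96.45277869] 93.73071439417384 98.68078464755061
0 12.2; 15 12.4; 30 12.1; 45 12.6; 60 12.4; 75 12.2; 90 11.9; 105 11.4; 120 11.0; 135 10.8; 150 10.2; 165 9.9; 180 9.5; 195 9.3; 210 8.8; 225 8.4; 240 7.6; 255 6.8; 270 8.5; 285 9.7; 300 10.5; 315 11.3; 330 11.6; 345 11.9;
```

View pics/w2c.png

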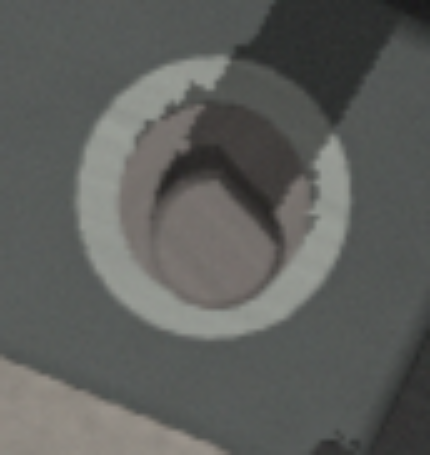

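The crop shows the D-shaft end at (217,245) with its flat at upper right, about (245,195). The flat's normal is at about 254° in world, so the shaft is about 67° off. I'll approach with the pads parallel to the flat.

Request:
drive_tool([
  [0,0,0,8],
  [0,8,0,15.5],
  [5,35,20,15.5],
  [12,75,45,15.5],
  [21,103,65,15.5],
  [21,108,70,15.5],
  [21,108,70,15.5],
  [21,108,70,15.5],
])

```text
time: 16.6
eef_pos: [542.7, -47.5, 151.1]
eef_rot: [[0.962, -0.273, -0.011], [-0.273, -0.962, -0.001], [-0.01, 0.004, -1.0]]
ft_force: [0.0, 0.5, -0.6]
gripper_width: 0.998
grip_force: 0.0
```

```bash
python3 - <<'E'
from h import *
s=env.get_state(); print(s["qpos"].round(2),s["eef_rot"].round(3).tolist()); to(542.4,-48.8,66,-16)
E
```

```text
[ -11.57   20.73   -8.75   61.12   -0.19 -175.74] [[0.962, -0.273, -0.011], [-0.273, -0.962, -0.001], [-0.01, 0.004, -1.0]]
t 16.6 pos [542.7 -47.5 151.1] yaw -15.83 | shift [ 0.9  1.  85.1] turn 0.17
```

Request:
drive_tool([
  [1,1,30,0],
  [1,1,60,0],
  [1,1,80,0],
  [1,1,85,0],
  [1,1,85,0],
])

```text
time: 17.23
eef_pos: [542.5, -49.0, 65.9]
eef_rot: [[0.962, -0.273, -0.011], [-0.273, -0.962, -0.001], [-0.011, 0.004, -1.0]]
ft_force: [0.5, 0.5, 0.5]
gripper_width: 1.001
grip_force: 0.0
```

Request:
drive_tool([
  [0,0,0,0],
  [0,0,0,0],
  [0,0,0,0],
  [0,0,0,0],
  [0,0,0,0],
  [0,0,0,0],
  [0,0,0,0],
  [0,0,0,0],
  [0,0,0,0],
], gripper=1)

```text
time: 18.35
eef_pos: [542.4, -49.2, 65.7]
eef_rot: [[0.962, -0.273, -0.011], [-0.273, -0.962, -0.001], [-0.011, 0.004, -1.0]]
ft_force: [-0.7, 2.0, 5.6]
gripper_width: 0.204
grip_force: 59.1
```

The width of about 19 mm matches a grip across the flat. Now the turn.

Request:
drive_tool([
  [0,0,0,5],
  [0.1,0.3,0,11],
  [0.2,0.5,0,18],
  [0.4,0.7,0,25],
  [0.5,0.8,0,32],
  [0.7,0.9,0,39],
  [0.9,1,0,46],
  [1,1,0,53],
  [1.2,1,0,59],
  [1.3,1,0,64],
  [1.4,0.9,0,67.5],
  [1.4,0.9,0,67.5],
  [1.4,0.9,0,67.5],
  [1.4,0.9,0,67.5],
  [1.4,0.9,0,67.5],
  [1.4,0.9,0,67.5],
])

```text
time: 20.35
eef_pos: [543.2, -50.6, 65.7]
eef_rot: [[0.115, -0.993, -0.012], [-0.993, -0.115, -0.001], [-0.001, 0.012, -1.0]]
ft_force: [-2.3, 0.6, 5.8]
gripper_width: 0.21
grip_force: 60.6
```

```bash
python3 - <<'E'
from h import *
s=env.get_state(); print(s["qpos"].round(2),s["eef_rot"].round(3).tolist(),s["ft_force"],s["ft_torque"]); to(542,-50,66,-83.5)
E
```

```text
[ -11.88   24.92  -16.08   49.65   -0.18 -108.51] [[0.115, -0.993, -0.012], [-0.993, -0.115, -0.001], [-0.001, 0.012, -1.0]] [-2.32670863  0.58847702  5.8230619 ] [ 0.49537138 -0.1205821  -0.06824338]
t 20.35 pos [543.2 -50.6  65.7] yaw -83.38 | shift [-0.7  1.1 -0.3] turn 0.12
```

Request:
drive_tool([
  [0,0,0,0],
  [0,0,0,0],
  [0,0,0,0],
  [0,0,0,0],
  [0,0,0,0],
  [0,0,-30,0],
  [0,0,-80,0],
  [10,7,-110,10],
  [35,24,-110,20],
  [70,48,-110,30],
  [105,72,-110,40],
  [140,95,-110,50],
  [170,115,-110,60],
  [183,125,-110,70],
  [183,125,-100,80],
  [183,125,-100,90],
  [183,125,-100,100],
  [183,125,-100,105],
  [183,125,-100,105],
  [183,125,-100,105],
], gripper=-1)

```text
time: 22.85
eef_pos: [441.4, -246.8, 166.7]
eef_rot: [[-0.989, 0.144, -0.012], [0.144, 0.99, -0.001], [0.012, -0.003, -1.0]]
ft_force: [-0.1, 0.0, 0.3]
gripper_width: 1.005
grip_force: 0.0
```

```bash
cat > m3.py <<'E'
from m2 import *
d=grab("wrist"); save("w3",d["img"]); W=cloud(d); s=env.get_state(); print(s["qpos"].round(1))
def near(x,y,r,zl,zh):
    m=(np.hypot(W[...,0]-x,W[...,1]-y)<r)&(W[...,2]>zl)&(W[...,2]<zh); return W[m]
P=near(440,-247,24,24,30); c=circ(P,22); print("collar",len(P),c)
# bore fit too
B=near(c[0],c[1],40,8,30); r=np.hypot(*(B[:,:2]-c[:2]).T); Q=B[(r>25)&(r<35)]
a=Q[:,:2].mean(0)-c[:2]; print("boss yaw",len(Q),np.degrees(np.arctan2(-a[1],-a[0])))
to(c[0],c[1],34,-188.8)
S=near(542,-50.5,14,93.5,99); 
if len(S)>50: print("shaft",len(S),S.mean(0),[(i,((S[:,:2]-[541.8,-50.6])@[np.cos(np.radians(i)),np.sin(np.radians(i))]).max().round(1)) for i in range(0,360,15)])
E
python3 m3.py
```

```text
[-36.1  15.8 -13.3  61.4  -0.5 -27.8]
collar 1148 [ 440.57582857 -246.27350096   21.52817179]
boss yaw 178 -8.48255736423749
t 22.9 pos [ 441.4 -246.8  166.7] yaw 171.69 | shift [ -0.7   0.8 132.7] turn 360.49
shaft 538 [541.55701072 -51.09898792  96.2173549 ] [(0, np.float64(10.4)), (15, np.float64(10.9)), (30, np.float64(11.2)), (45, np.float64(10.8)), (60, np.float64(10.7)), (75, np.float64(10.5)), (90, np.float64(10.6)), (105, np.float64(10.6)), (120, np.float64(11.0)), (135, np.float64(11.1)), (150, np.float64(10.8)), (165, np.float64(9.9)), (180, np.float64(8.5)), (195, np.float64(9.4)), (210, np.float64(10.8)), (225, np.float64(11.4)), (240, np.float64(11.3)), (255, np.float64(11.1)), (270, np.float64(11.2)), (285, np.float64(10.7)), (300, np.float64(10.8)), (315, np.float64(10.7)), (330, np.float64(10.7)), (345, np.float64(10.1))]
```

View pics/w3.png

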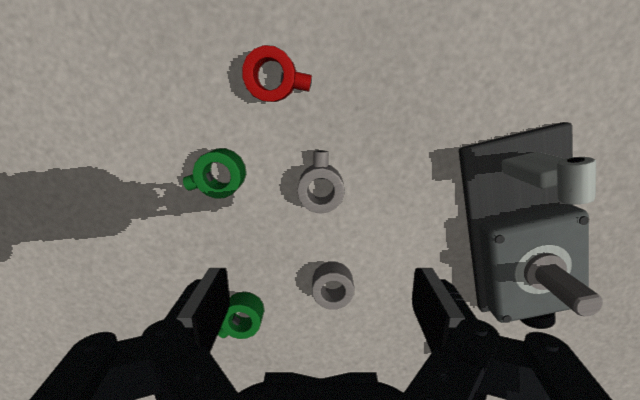

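The collar is at (322,189) with its boss up at (321,158), between the fingers and clear of the green ring (218,173). The shaft (588,300) has its flat towards the guide. Now I'll descend and grip.

Request:
drive_tool([
  [-1,1,45,0.4],
  [-1,1,95,0.4],
  [-1,1,135,0.4],
  [-1.1,0.9,158,0.4],
  [-1.1,0.9,163,0.4],
  [-1.1,0.9,163,0.4],
  [-1.1,0.9,163,0.4],
])

```text
time: 23.78
eef_pos: [441.7, -247.1, 4.9]
eef_rot: [[-0.988, 0.152, -0.01], [0.152, 0.988, -0.003], [0.01, -0.004, -1.0]]
ft_force: [0.8, 0.4, -0.9]
gripper_width: 1.002
grip_force: 0.0
```

Request:
drive_tool([
  [0,0,0,0],
  [0,0,0,0],
  [0,0,0,0],
  [0,0,0,0],
  [0,0,0,0],
  [0,0,0,0],
  [0,0,0,0],
], gripper=1)

```text
time: 24.65
eef_pos: [441.2, -246.7, 4.4]
eef_rot: [[-0.988, 0.152, -0.011], [0.152, 0.988, -0.002], [0.011, -0.004, -1.0]]
ft_force: [0.7, 0.2, 5.1]
gripper_width: 0.49
grip_force: 61.4
```

```bash
python3 - <<'E'
from h import *
s=env.get_state(); print(s["ft_force"].round(1)); to(440.6,-246.5,140,-188.8)
E
```

```text
[0.7 0.2 5.1]
t 24.65 pos [ 441.2 -246.7    4.4] yaw 171.23 | shift [   2.    -0.4 -135.6] turn 360.03
```

Request:
drive_tool([
  [0,0,-12,0],
  [0,0,-40,0],
  [1,0,-85,0],
  [1.5,0,-120,0],
  [-3,15,-131.5,0],
  [-16,50,-131.5,-4],
  [-30,95,-131.5,-8],
  [-45,140,-131.5,-12],
  [-58,180,-131.5,-15.3],
  [-67,203,-131.5,-15.3],
  [-68.8,208.6,-131.5,-15.3],
  [-68.8,208.6,-131.5,-15.3],
  [-68.8,208.6,-131.5,-15.3],
  [-68.8,208.6,-131.5,-15.3],
])

```text
time: 26.4
eef_pos: [541.6, -51.2, 133.7]
eef_rot: [[-0.994, -0.112, -0.012], [-0.112, 0.994, -0.001], [0.013, 0.0, -1.0]]
ft_force: [-0.7, 0.3, -1.6]
gripper_width: 0.482
grip_force: 61.1
```

```bash
cat > m4.py <<'E'
from m2 import *
s=env.get_state(); p=s["eef_pos"]; print(s["qpos"].round(1),s["ft_force"].round(1),s["grip_force"])
for n in ("wrist","side","top"):
    d=grab(n); W=cloud(d); 
    m=(np.hypot(W[...,0]-p[0],W[...,1]-p[1])<24)&(abs(W[...,2]-(p[2]+22))<4); P=W[m]
    q=(np.hypot(W[...,0]-p[0],W[...,1]-p[1])<42)&(np.hypot(W[...,0]-p[0],W[...,1]-p[1])>26)&(abs(W[...,2]-(p[2]+12))<9); Q=W[q]
    print(n,len(P),P.mean(0).round(1) if len(P) else "",circ(P,22).round(1) if len(P)>30 else "","boss",len(Q),Q.mean(0).round(1) if len(Q) else "")
    if n=="wrist": save("w4",d["img"])
to(542.4,-50.6,112,-173.5)
E
python3 m4.py
```

```text
[-12.   21.4 -10.5  58.8  -0.2 -18.4] [-0.7  0.3 -1.6] 61.050891978666186
wrist 5106 [539.7 -51.  155.5] [541.6 -50.7  22.4] boss 1386 [519.5 -52.6 147.7]
side 107 [529.9 -48.9 155.1] [538.5 -51.8  21. ] boss 94 [525.1 -69.4 146.6]
top 0   boss 0 
t 26.55 pos [541.9 -51.  133.8] yaw -173.53 | shift [-0.8  0.3 21.8] turn -0.03
```

View pics/w4.png

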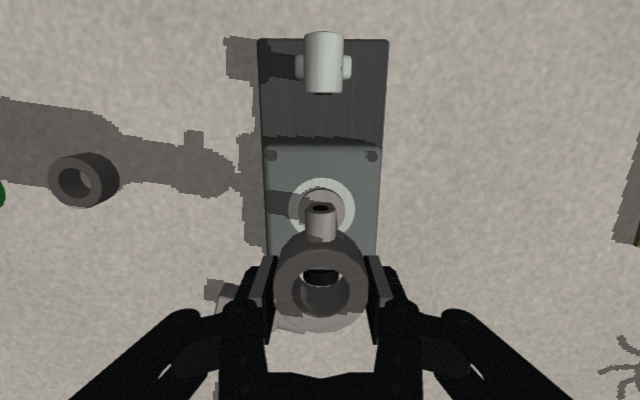

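The boss (320,220) points at the guide (322,62) and the collar is level over the shaft. I'll lower it to just past the shaft's end and check the force.

Request:
drive_tool([
  [-0.5,0.1,12,0],
  [-0.6,0.1,24,0],
  [-0.7,0.1,30,0],
  [-0.7,0.1,33,0],
  [-0.8,0.1,36,0],
  [-0.8,0.1,38,0],
  [-0.8,0.1,40,0],
  [-0.8,0.1,40,0],
])

```text
time: 27.55
eef_pos: [542.3, -50.3, 93.7]
eef_rot: [[-0.993, -0.114, -0.012], [-0.114, 0.994, -0.001], [0.012, 0.0, -1.0]]
ft_force: [-0.3, -0.2, -2.2]
gripper_width: 0.489
grip_force: 61.0
```

Request:
drive_tool([
  [0,0,3,0],
  [-0.1,0,6,0],
  [-0.1,0,8,0],
  [-0.1,0,10,0],
  [-0.1,0,10,0],
])

```text
time: 28.18
eef_pos: [542.1, -50.3, 83.5]
eef_rot: [[-0.993, -0.114, -0.013], [-0.114, 0.994, -0.001], [0.013, 0.0, -1.0]]
ft_force: [-0.4, -0.9, -1.5]
gripper_width: 0.484
grip_force: 61.0
```

Request:
drive_tool([
  [0,0,2,0],
  [0,0,4,0],
  [-0.1,0,6,0],
  [-0.1,0,8,0],
  [-0.1,0,9.2,0],
  [-0.1,0,9.2,0],
  [-0.1,0,9.2,0],
  [-0.1,0,9.2,0],
])

```text
time: 29.18
eef_pos: [542.3, -50.3, 74.6]
eef_rot: [[-0.993, -0.114, -0.012], [-0.114, 0.994, -0.001], [0.012, 0.0, -1.0]]
ft_force: [0.4, 0.0, -1.6]
gripper_width: 0.484
grip_force: 61.1
```

```bash
sed -i 's/save("w4"/save("w5"/' m4.py; python3 m4.py
```

```text
[-11.9  24.3 -15.5  50.8  -0.2 -18.4] [ 0.4  0.  -1.6] 61.05031406041235
wrist 6729 [540.7 -50.1  96.4] [541.9 -49.3  22.2] boss 1386 [520.2 -51.7  88.7]
side 119 [531.4 -49.2  96. ] [537.  -50.   19.3] boss 81 [525.6 -69.8  87.7]
top 0   boss 0 
t 29.32 pos [542.3 -50.3  74.6] yaw -173.47 | shift [  0.4  -0.3 -37.4] turn 0.03
```

View pics/w5.png

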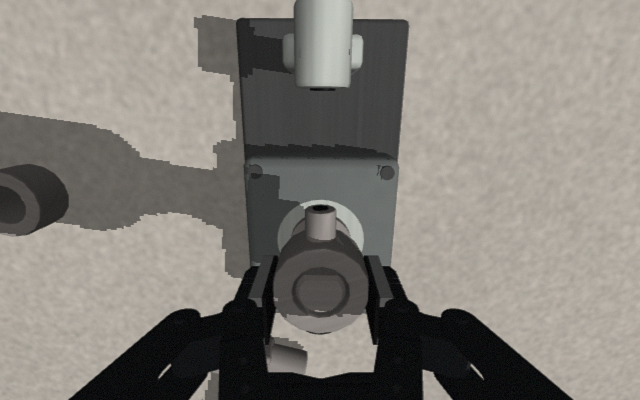

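The collar (320,290) is fully on the shaft, with its top at z of about 96, flush with the shaft's end. The boss faces the guide, it's level, and contact forces are low. I'm handing in.

```bash
python3 -c "
from rig import env
print(env.job_done())"
```

```text
the job is handed in; nothing more can be done
None
```

I handed the job in at about 29 s: the spool is in the tray, the shaft's flat faces the guide, and the collar is held level on the shaft, top flush and screw towards the guide; no pass/fail verdict came back.

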